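Pop a charged battery pack out of its charger and catch it with the other finger

ROBOT

A 6-joint arm with a two-finger parallel gripper is mounted at the origin on the work surface. World frame = base frame: x ahead of the robot, y to its left, z up, the work surface at z = 0. Lengths are in mm, angles in rad, forces in N, time in s.
With the tool pointing down it reaches from about 225 to 725 mm from the base axis. Payload 3.1 kg.
Tool frame: the origin (TCP) lies at the very end of the fingers, on their centre line; the grasp point (between the pads) lies 19 mm behind it; x points along the fingers, y is the direction in which the jaws open and shut, and the axes are right-handed (so a half turn about x gives the same grasp; the last joint's range is limited). The gripper opens to 85 mm and grips with 20 to 120 N. Pads are 22 mm wide; open, the fingers measure 114 mm over their backs; the gripper's body (76 mm by 85 mm) begins 54 mm behind the grasp point. The pads swing forward as they close: fully open they stand 13 mm farther back than shut.
Start: joints at [-1.328, 0.048, 0.099, 1.622, 0, 1.443], TCP at [190.224, -489.318, 231.312] pointing down, gripper open.
Joint ranges: [-2.91, 2.91], [-0.99, 1.94], [-1.21, 1.42], [-2.12, 2.29], [-1.49, 1.47], [-3.14, 3.14]. Speed limits (rad/s): [2.79, 2.79, 3.14, 3.14, 3.14, 3.14].

INTERFACE

Orientations are given as a rotation vector (axis times angle).
In Python, from bench import read_state, camera, sign_off, look_for, trace gives the robot as it stands.
- The arm moves only by the shell command python3 -m crank 'ROWS' [FORCE]. ROWS is JSON, a list of rows, each a list of 3 entries, a list of its own where there are three numbers: the shift along the tool's x, y, z in m, then the turn, a rotation vector about the tool's x, y, z in rad, then the opening, from 0 (shut) to 1 (fully open). A call has exactly 8 rows; each row shifts and turns the commanded pose from where the row before left it, along the tool's axes as they then stand; what a row does not reach is not made up. A row lasts 1/12 s, in which the tool goes at most 41.7 mm and 7.16 degrees, less where a joint would pass 70% of its speed; a pose out of reach is approached as far as the arm can. A call with a gripper value outside its range is refused whole. The fingers move at their own pace and stop on an object; FORCE is the grip in N (left out, the last holds). Time passes only in rows, so rows that do not move let the fingers close, or fill a call up. It gives the time, the measured TCP pose, the force and the opening at its end, in the units of the state.
- read_state(): the state, without advancing time (a new reading comes with each control period).
- camera(name): name is "side" or "top" or "wrist"; returns a dict with "frame" (480x640x3 uint8, red, green, blue), "vertical_fov" (degrees; the focal length in pixels is half the picture's height over the tangent of half this angle, whatever the lens; pixels are square), "cx", "cy" (the principal point, pixels), "k1" (the pictures are not rectified: a ray, as slopes to the right and down, at radius r is drawn at 1 + k1 r^2 times it, then the intrinsics apply), "eye" and "orientation" of the camera in the world. Camera axes: x right, y up, looking along -z (the intrinsics and any distortion apply to the point x, -y, -z); pixel columns grow to the right and rows downward; lengths in mm; the calibration is good to about 2 mm. A picture is of the moment at which its call begins. There is no depth.
- sign_off(): hands the job in, once; it reports no verdict.
Trained networks look in the newest picture that a camera, given by its name, has taken for a name from the list of things; names that differ only in an ending like _2 or _b are one class to them, and where a whole thing is asked for, a point or a joint stands for the part that bears it (a point fixed in the world has none). Each returns a list of dicts, best first, with "p" (0 to 1); they miss things now and then, are a little off and sometimes report something else, mostly with a low value. They report only what shows in the picture. A call takes as long as a camera call. They do not tell look-alikes from the thing itself.
- look_for(name, camera): "extent" ([left, top, right, bottom] in pixels, round what is visible of it).
- trace(name, camera): "region" (480x640 bool, what is visible of it) and "extent" ([left, top, right, bottom] in pixels, round what is visible of it).
The state is a dict: "clock": time; "joint_positions": joint angles; "joint_vel": joint speeds; "joint_torque": joint torques, N m; "eef_pos": TCP position; "tool_rot": TCP orientation; "wrist_force": force on the tool from outside, world axes, zero at the start; "moment": the same for the moment, N m; "opening": finger opening in mm.
Only numpy, scipy, OpenCV 4.12 (cv2) and the standard library are available. Lean on these libraries where they do the work, as an engineer would, in place of code of your own. Each camera call takes 0.05 s, during which the arm holds its last target. There are 200 camera calls.

TASK

One of the two battery chargers on the medication-room counter has a charged pack in it: press its release key down with one fingertip so that the spring pops the pack out, and have your other finger waiting in front of the pack to stop it before it slides away. Stop it when it has come out by a finger's width or more (at least 15 mm) but its back end is still under the hood, and finish while still holding both: one finger keeping the key down, the other against the front of the pack. Do not grip or lift the pack, and leave the empty charger and the other things alone.

Things in the scene. Friction and masses are not known exactly. Their poses are not given: they have to be found in the camera images.
- charger: The loaded charger: white desk charger, fixed, 250 x 108 mm, 57 mm high. Origin: on the counter under the bay's centre line. x runs along the bay from its open front to the back, z up; the pack comes out towards -x. In this frame (mm): flat deck at z 22 from the front edge x -105 to the back; rails 5 mm high at y -32 and 32; key beside it at x -50, y -50. Its open front faces away from the robot
- hood_edge (a point): Middle of the front edge of the loaded charger's hood, at x 20, y 0, z 57 mm in the charger's frame; the hood covers the bay from here back to x 95
- release_key_top (a point): Centre of the top face of the loaded charger's release key, a black rectangular key cap 26 mm (charger x) by 20 mm (charger y), its top 40 mm above the counter when up; it moves with the key
- release_key (a joint): How far the loaded charger's key is down: 0 up, 0.010 m fully down (top 30 mm above the counter, 8 mm above the deck). Its spring takes 1.5 N at the top, 3 N at the bottom. A steel catch (x -18 to -10, y -11 to 11 mm in the charger's frame, 6 mm above the deck) stands before the pack and sinks with the key: the pack is free at about 0.006 m
- ejector (a joint): Stroke of the spring ejector behind the pack: 0 pressed home, 0.060 m fully out (m). It pushes with about 4.5 N at first, 1.5 N fully out: the freed pack shoots out at once and, unless stopped, slides off the deck. While the pack is stopped, the ejector keeps pressing it against what stops it
- pack_mid (a point): Centre of the battery pack in the loaded charger: black block with a grey front end cap, 90 mm long (charger x), 56 wide, 26 high, about 0.28 kg, flat on the deck (22 to 48 mm above the counter), axes as the charger's. In the bay its centre is at x 35 and its front face at x -10 mm in the charger's frame, its front 30 mm sticking out of the hood
- empty_charger: The other charger, the same model, empty and fixed to the counter; same frame. Not to be used
- empty_key (a joint): How far the empty charger's key is pressed down (m). Not to be pressed
- spare_pack: A second battery pack of the same kind lying loose on the counter beyond the chargers, seen from the robot, origin in the middle of its underside. Leave alone
- pill_bottle: White pill bottle, 42 mm across and 75 mm high, standing between the backs of the chargers, origin in the middle of its underside. Leave alone
- carton: Medicine carton 55 x 75 x 42 mm high on the +y side of the work, origin in the middle of its underside. Leave alone
- basin: Light blue-green bowl, 130 mm across and 45 mm high, on the -y side of the work, origin in the middle of its underside. Leave alone
Things that resemble listed ones, but are neither listed nor needed, are in the scene too. Leave any green look-alike of the part that bears pack_mid alone.

How it is judged:
By the outcome, as a careful person would: the job done as asked, in the order asked, and still so for the second after the job is handed in, while the arm keeps its last pose, push and grip.
It also fails if it takes over 27 s, if anything falls off the work surface, if the arm or the gripper's body presses on something with over 40 N, if the wrist force passes 120 N, or if a joint passes its speed limit or range.

## Working session

There is one attempt and no reset: what is moved stays moved. The work goes in short steps, Python scripts to look and compute and a shell command to move; the robot and the scene stay as the last step left them, time stands still between calls to the robot, and variables do not carry over. Pictures are saved under pics/ and viewed, about 8 in all and at most 12, crops included, and the job is handed in when it is done.

```bash
mkdir -p pics; ls
python3 - <<'E'
from bench import *
import cv2
s=read_state();print(s)
for c in ("top","side"):
    d=camera(c);cv2.imwrite(f"pics/{c}0.png",d["frame"][:,:,::-1])
    print(c,{k:v for k,v in d.items() if k!="frame"})
    for n in ("charger","release_key_top","pack_mid","spare_pack","empty_charger","pill_bottle","carton","basin","empty_key"):
        print(n,[(round(r["p"],2),[round(float(x)) for x in r["extent"]]) for r in look_for(n,c)])
E
```

```text
pics
{'clock': 0.0, 'joint_positions': array([-1.32782323e+00,  4.87381558e-02,  9.75804869e-02,  1.62201569e+00,
        1.77397562e-05,  1.44300198e+00]), 'joint_vel': array([-0.00084167, -0.0005445 ,  0.00099309,  0.00090552, -0.00087866,
        0.00022807]), 'joint_torque': array([-5.76087059e-04, -3.38781631e+01,  3.20015359e+01,  2.04349961e-02,
       -4.88000023e-05,  3.93099143e-06]), 'eef_pos': array([ 190.06903391, -488.71857847,  230.11503427]), 'tool_rot': array([ 2.01975689,  0.38124165, -2.02000166]), 'wrist_force': array([ 0.36496326, -0.28915062,  0.34777497]), 'moment': array([-0.04500577, -0.01619018, -0.0385387 ]), 'opening': 85.38647237185653}
top {'vertical_fov': 50.79959449053682, 'cx': 326.9191940347084, 'cy': 235.08876420936772, 'k1': -0.025785725098424313, 'eye': array([ 399.01667545,   -3.30180429, 1271.84853436]), 'orientation': array([ 0.13656197, -0.13727369, -1.58956981])}
charger [(0.87, [214, 206, 271, 314]), (0.34, [351, 201, 404, 309])]
release_key_top [(0.62, [214, 206, 271, 311]), (0.49, [225, 222, 253, 246])]
pack_mid [(0.67, [292, 220, 320, 261
[... 312 characters left out ...]
316, 'cy': 243.3604736585073, 'k1': 0.01300922726010878, 'eye': array([199.05354435, 715.38760442, 956.78716377]), 'orientation': array([ 0.25138635, -0.9744326 , -2.48299932])}
charger [(0.61, [211, 288, 347, 393]), (0.51, [218, 224, 263, 261]), (0.28, [314, 212, 348, 226])]
release_key_top [(0.73, [232, 318, 246, 334])]
pack_mid [(0.95, [278, 252, 324, 296]), (0.91, [258, 305, 284, 334]), (0.33, [231, 320, 245, 337]), (0.26, [297, 192, 409, 263])]
spare_pack [(0.86, [218, 226, 264, 260]), (0.47, [297, 190, 408, 265])]
empty_charger []
pill_bottle [(0.6, [369, 262, 389, 295])]
carton [(0.68, [205, 426, 264, 480])]
basin [(0.84, [376, 131, 423, 168])]
empty_key [(0.42, [313, 212, 346, 226])]
```

Run:
```python
import cv2
a=cv2.imread("pics/top0.png")[150:330,110:550];cv2.imwrite("pics/top0c.png",cv2.resize(a,None,fx=1.8,fy=1.8,interpolation=cv2.INTER_CUBIC))
a=cv2.imread("pics/side0.png")[180:400,190:430];cv2.imwrite("pics/side0c.png",cv2.resize(a,None,fx=2.7,fy=2.7,interpolation=cv2.INTER_CUBIC))
```

```text
(no output)
```

View pics/top0c.png

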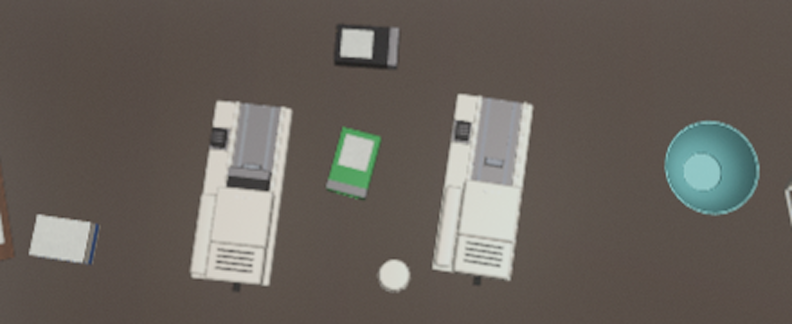

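View pics/side0c.png

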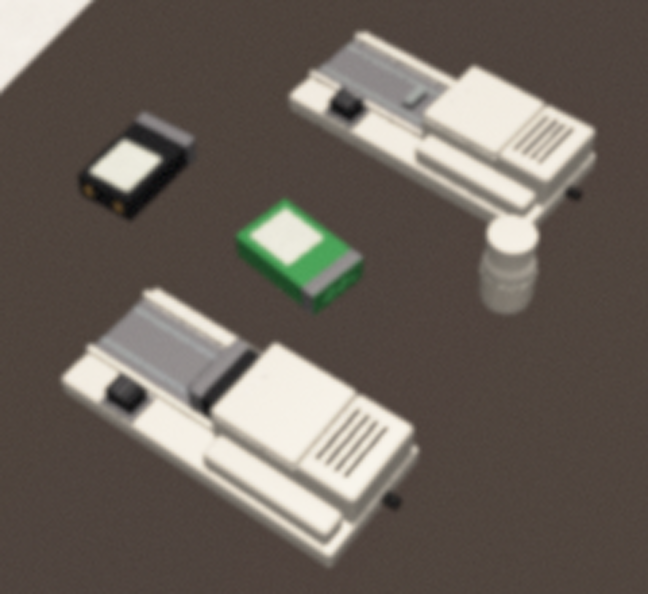

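The loaded charger is the left one (+y): its grey and black pack front shows at about (249,247) in the top picture and its key at about (232,227). The key is also visible at (236,324) in the side view. I'll fit the charger pose from these points.

```bash
cat > h.py <<'E'
import numpy as np, cv2
from bench import *
from scipy.spatial.transform import Rotation as R
from scipy.optimize import least_squares
def proj(d,P):
    P=np.atleast_2d(P); q=R.from_rotvec(d["orientation"]).inv().apply(P-d["eye"])
    f=240/np.tan(np.radians(d["vertical_fov"])/2); s=np.c_[q[:,0],-q[:,1]]/-q[:,2:3]
    s=s*(1+d["k1"]*(s**2).sum(1,keepdims=True)); return s*f+[d["cx"],d["cy"]]
def world(p,P):
    c,s=np.cos(p[2]),np.sin(p[2]); P=np.atleast_2d(P).astype(float)
    return np.c_[p[0]+c*P[:,0]-s*P[:,1],p[1]+s*P[:,0]+c*P[:,1],P[:,2]]
def fit(obs,p0=(450,130,3.1)):  # obs: list of (cam dict, Nx3 charger pts, Nx2 px)
    r=least_squares(lambda p:np.concatenate([(proj(d,world(p,A))-B).ravel() for d,A,B in obs]),p0,x_scale=[10,10,.1],loss="soft_l1")
    return r.x,[(proj(d,world(r.x,A))-B).round(1).tolist() for d,A,B in obs]
def goto(p,tgt,w=None):
    """shift in tool axes to bring TCP to charger-frame tgt, tool down, jaws along charger y"""
    s=read_state(); T=R.from_rotvec(s["tool_rot"]); y=np.array([-np.sin(p[2]),np.cos(p[2]),0]); best=None
    for sg in (1,-1):
        X=np.array([0,0,-1.]); M=np.c_[X,sg*y,np.cross(X,sg*y)]
        r=(T.inv()*R.from_matrix(M)).as_rotvec()
        if best is None or np.linalg.norm(r)<np.linalg.norm(best): best=r
    W=world(p,[tgt])[0]
    return s["clock"],s["eef_pos"].round(1),W.round(1),"shift(tool,m)",(T.inv().apply(W-s["eef_pos"])/1e3).round(4),"rot",best.round(4), "F",s["wrist_force"].round(2),"open",round(s["opening"],1)
E
python3 - <<'E'
from h import *
t,s=camera("top"),camera("side")
A=[[-50,-50,40],[20,0,57],[-10,0,48]]
tc=lambda u,v:(110+u/1.8,150+v/1.8); sc=lambda u,v:(190+u/2.7,180+v/2.7)
p,res=fit([(t,A,[tc(219,137),tc(245,189),tc(252,167)]),(s,A[:2],[sc(126,386),sc(245,377)])])
print(p,res)
print(goto(p,[-48,-23,140])); print(R.from_rotvec(read_state()["tool_rot"]).as_matrix().round(3))
E
```

```text
[588.67540875 188.37836594   2.98918276] [[[-0.2, -0.9], [-0.3, -0.4], [-1.7, 0.3]], [[0.9, -0.0], [0.3, -0.7]]]
(1.1, array([ 190.2, -489.3,  231.3]), array([639.6, 203.8, 140. ]), 'shift(tool,m)', array([ 0.0913, -0.4832, -0.67  ]), 'rot', array([ 0.5232,  0.    , -0.    ]), 'F', array([-0.5 ,  1.28, -0.1 ]), 'open', 85.2)
[[-0.     0.362 -0.932]
 [-0.    -0.932 -0.362]
 [-1.     0.     0.   ]]
```

```bash
python3 -m crank '[[[0,0,0],[0.1046,0,0],0.45],[[0,0,0],[0.1046,0,0],0.45],[[0,0,0],[0.1046,0,0],0.45],[[0,0,0],[0.1046,0,0],0.45],[[0,0,0],[0.1046,0,0],0.45],[[0,-0.036,-0.016],[0,0,0],0.45],[[0,-0.036,-0.016],[0,0,0],0.45],[[0,-0.036,-0.016],[0,0,0],0.45]]'
python3 -m crank '[[[0,-0.036,-0.016],[0,0,0],0.45],[[0,-0.036,-0.016],[0,0,0],0.45],[[0,-0.036,-0.016],[0,0,0],0.45],[[0,-0.036,-0.016],[0,0,0],0.45],[[0,-0.036,-0.016],[0,0,0],0.45],[[0,-0.036,-0.016],[0,0,0],0.45],[[0,-0.036,-0.016],[0,0,0],0.45],[[0,-0.036,-0.016],[0,0,0],0.45]]'
python3 - <<'E'
from h import *
print(goto([588.67,188.4,2.989],[-48,-23,180]))
E
```

```text
clock: 1.77
eef_pos: [254.2, -389.0, 231.0]
tool_rot: [-2.141, 0.165, 2.141]
wrist_force: [1.1, 0.2, -0.0]
opening: 38.3
clock: 2.43
eef_pos: [425.0, -122.8, 231.7]
tool_rot: [-2.144, 0.164, 2.141]
wrist_force: [1.2, -1.8, 0.6]
opening: 38.3
(2.4333, array([ 425. , -122.8,  231.7]), array([639.6, 203.8, 180. ]), 'shift(tool,m)', array([ 0.0517, -0.3554, -0.1625]), 'rot', array([ 0.0003, -0.0011, -0.0004]), 'F', array([ 1.22, -1.78,  0.55]), 'open', 38.3)
```

```bash
python3 -m crank '[[[0,-0.036,-0.0165],[0,0,0],0.45],[[0,-0.036,-0.0165],[0,0,0],0.45],[[0,-0.036,-0.0165],[0,0,0],0.45],[[0,-0.036,-0.0165],[0,0,0],0.45],[[0,-0.036,-0.0165],[0,0,0],0.45],[[0,-0.036,-0.0165],[0,0,0],0.45],[[0,-0.036,-0.0165],[0,0,0],0.45],[[0,-0.036,-0.0165],[0,0,0],0.45]]'
python3 -m crank '[[[0.01,-0.028,-0.0125],[0,0,0],0.45],[[0.01,-0.02,-0.009],[0,0,0],0.45],[[0.01,0,0],[0,0,0],0.45],[[0.01,0,0],[0,0,0],0.45],[[0,0,0],[0,0,0],0.45],[[0,0,0],[0,0,0],0.45],[[0,0,0],[0,0,0],0.45],[[0,0,0],[0,0,0],0.45]]'
python3 - <<'E'
from h import *
p=[588.67,188.4,2.989]
print(goto(p,[-48,-23,180]))
d=camera("wrist");cv2.imwrite("pics/w1.png",d["frame"][:,:,::-1]);print({k:v for k,v in d.items() if k!="frame"})
print(proj(d,world(p,[[-50,-50,40],[20,0,57],[-10,0,48],[-105,-32,27],[-105,32,27],[-10,-28,48],[-10,28,48]])).round())
E
```

```text
clock: 3.1
eef_pos: [585.5, 68.5, 235.3]
tool_rot: [-2.173, -0.037, 2.173]
wrist_force: [0.3, -0.6, 0.2]
opening: 38.9
clock: 3.77
eef_pos: [607.2, 94.9, 200.2]
tool_rot: [-2.181, -0.095, 2.18]
wrist_force: [-0.0, -0.2, -0.2]
opening: 38.2
(3.7667, array([607.2,  94.9, 200.2]), array([639.6, 203.8, 180. ]), 'shift(tool,m)', array([ 0.0292, -0.1067, -0.0328]), 'rot', array([0.1565, 0.0058, 0.0831]), 'F', array([-0.  , -0.19, -0.21]), 'open', 38.2)
{'vertical_fov': 69.60463747570175, 'cx': 317.35541999433883, 'cy': 240.11490572162657, 'k1': 0.021305430227807096, 'eye': array([682.34679367,  83.1981883 , 341.66488459]), 'orientation': array([-0.17562012,  0.30317011, -1.54087665])}
[[181. 173.]
 [224. 262.]
 [230. 228.]
 [210. 112.]
 [281. 124.]
 [199. 223.]
 [260. 233.]]
```

View pics/w1.png

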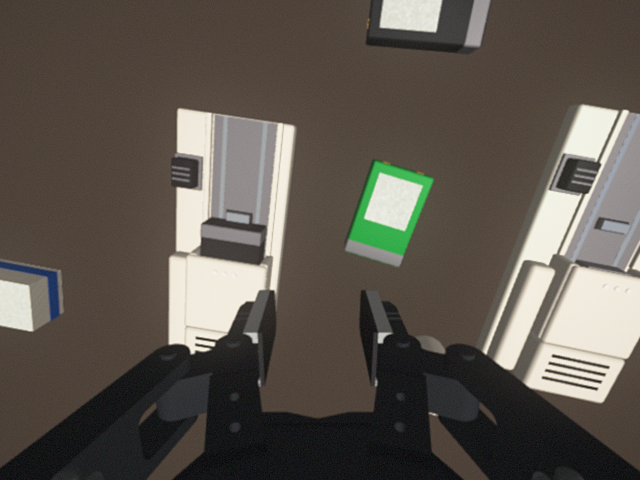

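Wrist view: key top at about (186,172), hood front edge mid at about (229,260), pack front at about (235,222). That's about 5 px off the prediction, and the arm tilted because it was too high at that reach. I'll lower it, straighten it, move over, then refit from close up.

```bash
python3 -m crank '[[[0.035,0,0],[0.078,0.003,0.0415],0.45],[[0.035,0,0],[0.078,0.003,0.0415],0.45],[[0,-0.028,-0.004],[0,0,0],0.45],[[0,-0.028,-0.004],[0,0,0],0.45],[[0,-0.028,-0.004],[0,0,0],0.45],[[0,-0.028,-0.004],[0,0,0],0.45],[[0,0,0],[0,0,0],0.45],[[0,0,0],[0,0,0],0.45]]'
python3 - <<'E'
from h import *
p=[588.67,188.4,2.989]
print(goto(p,[-48,-23,100]))
d=camera("wrist");cv2.imwrite("pics/w2.png",d["frame"][:,:,::-1]);print({k:v for k,v in d.items() if k!="frame"})
print(proj(d,world(p,[[-50,-50,40],[20,0,57],[-10,0,48],[-105,-32,27],[-105,32,27],[-10,-28,48],[-10,28,48]])).round())
E
```

```text
clock: 4.48
eef_pos: [626.0, 111.3, 139.9]
tool_rot: [-2.192, -0.126, 2.19]
wrist_force: [0.1, -0.8, 0.2]
opening: 38.3
(4.4833, array([626. , 111.3, 139.9]), array([639.6, 203.8, 100. ]), 'shift(tool,m)', array([ 0.0477, -0.0883, -0.0161]), 'rot', array([0.1811, 0.0053, 0.0861]), 'F', array([ 0.13, -0.76,  0.17]), 'open', 38.3)
{'vertical_fov': 69.60463747570175, 'cx': 317.35541999433883, 'cy': 240.11490572162657, 'k1': 0.021305430227807096, 'eye': array([701.12848107, 101.12028432, 281.52212185]), 'orientation': array([-0.17508763,  0.30092189, -1.51605501])}
[[169. 205.]
 [218. 313.]
 [226. 272.]
 [205. 133.]
 [292. 150.]
 [190. 264.]
 [263. 279.]]
```

View pics/w2.png

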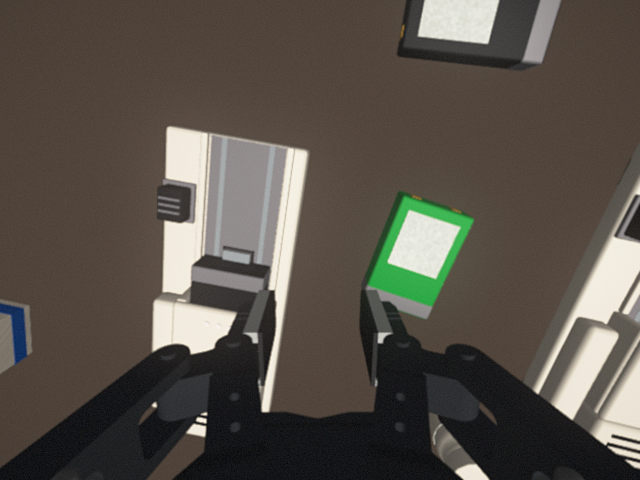

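Run:
```python
from h import *
s=read_state();print(s["joint_positions"].round(3));print(R.from_rotvec(s["tool_rot"]).as_matrix().round(3))
```

```text
[0.027 0.325 0.23  1.475 0.086 3.141]
[[-0.002  0.028 -1.   ]
 [ 0.086 -0.996 -0.028]
 [-0.996 -0.086 -0.001]]
```

Joint 6 sits at its +3.14 limit, and that is what caused the tilt. I'll take the equivalent half turn the other way.

```bash
python3 -m crank '[[[0,0,0],[0,0.005,0.086],0.45],[[0,0,0],[-0.123,0,0],0.45],[[0,0,0],[-0.123,0,0],0.45],[[0,0,0],[-0.123,0,0],0.45],[[0,0,0],[-0.123,0,0],0.45],[[0,0,0],[-0.123,0,0],0.45],[[0,0,0],[-0.123,0,0],0.45],[[0,0,0],[-0.123,0,0],0.45]]'
python3 -m crank '[[[0,0,0],[-0.123,0,0],0.45],[[0,0,0],[-0.123,0,0],0.45],[[0,0,0],[-0.123,0,0],0.45],[[0,0,0],[-0.123,0,0],0.45],[[0,0,0],[-0.123,0,0],0.45],[[0,0,0],[-0.123,0,0],0.45],[[0,0,0],[-0.123,0,0],0.45],[[0,0,0],[-0.123,0,0],0.45]]'
python3 -m crank '[[[0,0,0],[-0.123,0,0],0.45],[[0,0,0],[-0.123,0,0],0.45],[[0,0,0],[-0.123,0,0],0.45],[[0,0,0],[-0.123,0,0],0.45],[[0,0,0],[-0.123,0,0],0.45],[[0,0,0],[-0.123,0,0],0.45],[[0,0,0],[-0.123,0,0],0.45],[[0,0,0],[-0.123,0,0],0.45]]'
python3 - <<'E'
from h import *
s=read_state();print(s["joint_positions"].round(3))
print(goto([588.67,188.4,2.989],[-48,-23,120]))
E
```

```text
clock: 5.2
eef_pos: [624.5, 97.7, 137.4]
tool_rot: [1.683, 0.831, -1.672]
wrist_force: [-0.2, 0.5, 0.1]
opening: 38.4
clock: 5.87
eef_pos: [624.5, 97.7, 137.5]
tool_rot: [0.974, 1.35, -0.959]
wrist_force: [0.0, -0.0, 0.3]
opening: 38.3
clock: 6.53
eef_pos: [624.5, 97.6, 137.5]
tool_rot: [0.213, 1.56, -0.197]
wrist_force: [-1.0, 0.6, -0.1]
opening: 38.4
[0.044 0.324 0.228 1.472 0.009 0.306]
(6.5333, array([624.5,  97.6, 137.5]), array([639.6, 203.8, 120. ]), 'shift(tool,m)', array([ 0.0185,  0.1063, -0.0129]), 'rot', array([-0.1086,  0.    , -0.0098]), 'F', array([-0.98,  0.64, -0.09]), 'open', 38.4)
```

```bash
python3 -m crank '[[[0,0,0],[-0.1086,0,-0.0098],0.45],[[0.006,0.036,0],[0,0,0],0.45],[[0.006,0.036,0],[0,0,0],0.45],[[0.006,0.035,-0.001],[0,0,0],0.45],[[0,0,0],[0,0,0],0.45],[[0,0,0],[0,0,0],0.45],[[0,0,0],[0,0,0],0.45],[[0,0,0],[0,0,0],0.45]]'
python3 - <<'E'
from h import *
p=[588.67,188.4,2.989]
print(goto(p,[-48,-23,100]))
t,s=camera("top"),camera("side")
d=camera("wrist");cv2.imwrite("pics/w3.png",d["frame"][:,:,::-1]);cv2.imwrite("pics/s3.png",s["frame"][:,:,::-1])
print(proj(d,world(p,[[-50,-50,40],[20,0,57],[-10,0,48],[-105,-32,27],[-105,32,27],[-10,-28,48],[-10,28,48]])).round())
np.save("d3.npy",d,allow_pickle=True)
E
```

```text
clock: 7.2
eef_pos: [640.2, 202.6, 119.1]
tool_rot: [0.125, 1.568, -0.125]
wrist_force: [0.5, 0.3, 0.2]
opening: 38.5
(7.2, array([640.2, 202.6, 119.1]), array([639.6, 203.8, 100. ]), 'shift(tool,m)', array([ 0.0191,  0.0011, -0.0007]), 'rot', array([-0.007 , -0.0007,  0.0002]), 'F', array([0.46, 0.27, 0.21]), 'open', 38.5)
[[360. 255.]
 [280. 150.]
 [283. 199.]
 [332. 317.]
 [249. 317.]
 [328. 199.]
 [238. 199.]]
```

View pics/w3.png

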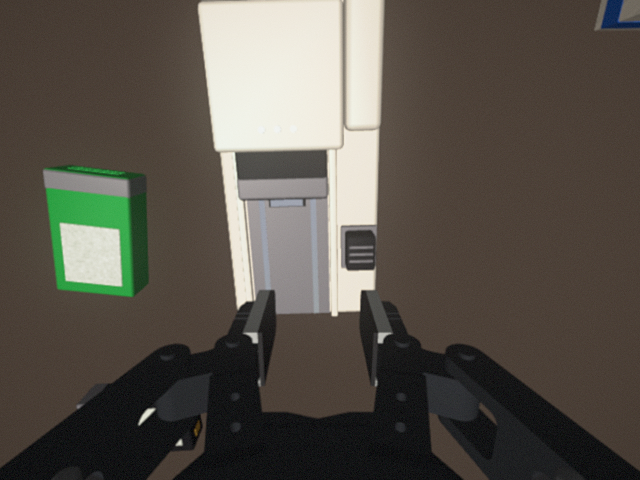

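Prediction and picture agree to within a few px: key at (360,252), pack front edge at y≈197, hood edge at (280,150). I'll descend to just above the key.

```bash
python3 -m crank '[[[0.018,0.001,0],[-0.007,0,0],0.45],[[0.018,0,0],[0,0,0],0.45],[[0.018,0,0],[0,0,0],0.45],[[0.018,0,0],[0,0,0],0.45],[[0,0,0],[0,0,0],0.45],[[0,0,0],[0,0,0],0.45],[[0,0,0],[0,0,0],0.45],[[0,0,0],[0,0,0],0.45]]'
python3 - <<'E'
from h import *
p=[588.67,188.4,2.989]
print(goto(p,[-48,-23,35]))
for c in("side","wrist"):
    d=camera(c);cv2.imwrite(f"pics/{c}4.png",d["frame"][:,:,::-1])
w=cv2.imread("pics/wrist4.png")[100:400,180:460]; s=cv2.resize(cv2.imread("pics/side4.png")[265:365,190:310],(480,400),interpolation=cv2.INTER_CUBIC)
o=np.zeros((400,780,3),np.uint8);o[:300,:280]=w;o[:,300:780]=s;cv2.imwrite("pics/m4.png",o)
E
```

```text
clock: 8.02
eef_pos: [641.0, 204.7, 48.3]
tool_rot: [0.12, 1.567, -0.118]
wrist_force: [-0.3, -0.5, 0.5]
opening: 38.9
(8.0167, array([641. , 204.7,  48.3]), array([639.6, 203.8,  35. ]), 'shift(tool,m)', array([ 0.0133, -0.0011, -0.0012]), 'rot', array([ 0.0008,  0.0009, -0.0011]), 'F', array([-0.31, -0.46,  0.53]), 'open', 38.9)
```

View pics/m4.png

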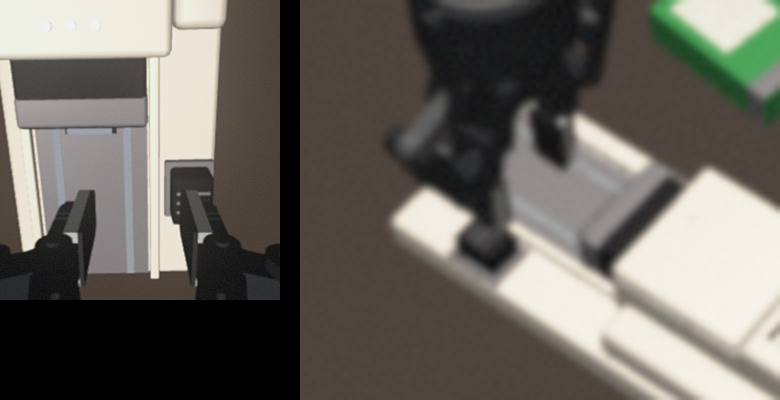

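Run:
```python
from h import *
p=[588.67,188.4,2.989]
d=camera("wrist");s=read_state();T=R.from_rotvec(s["tool_rot"])
print("tool in charger", (R.from_euler("z",-p[2]).apply(s["eef_pos"]-[p[0],p[1],0])).round(1))
o=[180,100]
for back in (0,4,8): # tips `back` mm behind TCP; inner/outer face, tool z +-11
    P=[[-back,y,z] for y in (19.4,34) for z in (-11,11)]+[[-back,-19.4,11],[-back,-19.4,-11]]
    print(back,(proj(d,s["eef_pos"]+T.apply(P))-o).round().tolist())
print("key top",(proj(d,world(p,[[-50+a,-50+b,40] for a in(-13,13) for b in(-10,10)]))-o).round().tolist())
w=d["frame"][:,:,::-1][250:360,240:420];cv2.imwrite("pics/w5.png",cv2.resize(w,None,fx=4.4,fy=4.4,interpolation=cv2.INTER_CUBIC))
```

```text
tool in charger [-48.9 -24.3  47.9]
0 [[182.0, 188.0], [180.0, 231.0], [214.0, 188.0], [211.0, 231.0], [97.0, 231.0], [96.0, 188.0]]
4 [[183.0, 192.0], [181.0, 236.0], [216.0, 192.0], [213.0, 236.0], [96.0, 236.0], [95.0, 192.0]]
8 [[184.0, 196.0], [182.0, 241.0], [218.0, 196.0], [215.0, 241.0], [95.0, 241.0], [94.0, 196.0]]
key top [[211.0, 228.0], [170.0, 228.0], [214.0, 179.0], [172.0, 179.0]]
```

View pics/w5.png

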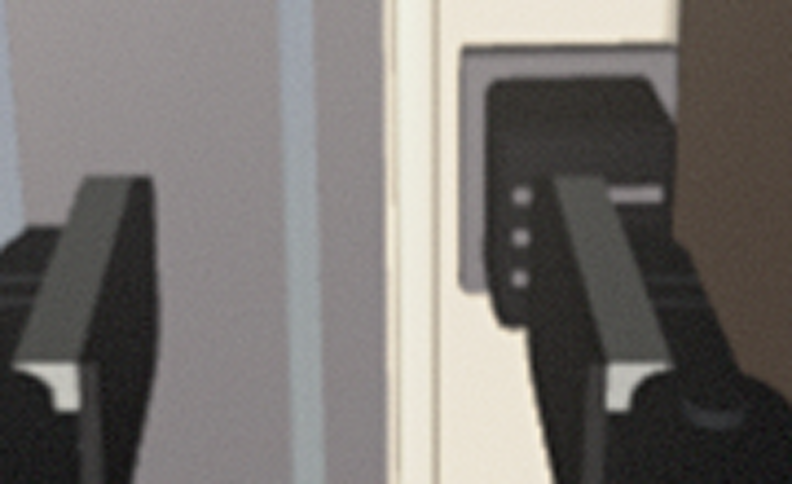

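The fingertip plate is over the key and about 2 mm behind the TCP, so the tip is about 10 mm above the key. The other fingertip is in front of the pack, around charger y 0. Pressing now.

```bash
python3 -m crank '[[[0,0.002,0],[0,0,0],0.45],[[0.005,0,0],[0,0,0],0.45],[[0.005,0,0],[0,0,0],0.45],[[0.004,0,0],[0,0,0],0.45],[[0.003,0,0],[0,0,0],0.45],[[0.002,0,0],[0,0,0],0.45],[[0,0,0],[0,0,0],0.45],[[0,0,0],[0,0,0],0.45]]'
python3 - <<'E'
from h import *
p=[588.67,188.4,2.989]
s=read_state();print("tool in charger", (R.from_euler("z",-p[2]).apply(s["eef_pos"]-[p[0],p[1],0])).round(1),s["wrist_force"],s["clock"])
for c in("side","wrist"):
    d=camera(c);cv2.imwrite(f"pics/{c}6.png",d["frame"][:,:,::-1])
w=cv2.imread("pics/wrist6.png")[100:400,180:460]; s=cv2.resize(cv2.imread("pics/side6.png")[265:365,190:310],(480,400),interpolation=cv2.INTER_CUBIC)
o=np.zeros((400,780,3),np.uint8);o[:300,:280]=w;o[:,300:780]=s;cv2.imwrite("pics/m6.png",o)
E
```

```text
clock: 8.83
eef_pos: [641.8, 206.8, 28.6]
tool_rot: [0.12, 1.566, -0.118]
wrist_force: [3.0, 0.1, 5.2]
opening: 38.3
tool in charger [-49.7 -26.3  28.6] [3.01250866 0.08825599 5.18765361] 8.8333
```

View pics/m6.png

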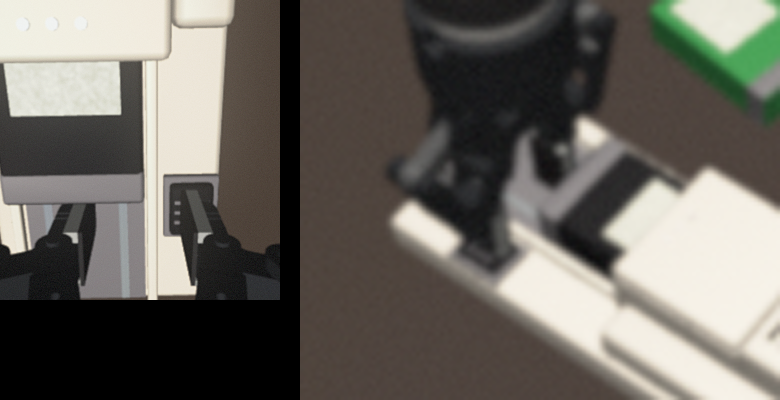

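The key is down, and the pack popped out about 28 mm and rests against the finger: about +3 N forward and 5 N up at the wrist. I'll press 0.5 mm more for margin and check that it holds steady.

```bash
python3 -m crank '[[[0.0005,0,0],[0,0,0],0.45],[[0,0,0],[0,0,0],0.45],[[0,0,0],[0,0,0],0.45],[[0,0,0],[0,0,0],0.45],[[0,0,0],[0,0,0],0.45],[[0,0,0],[0,0,0],0.45],[[0,0,0],[0,0,0],0.45],[[0,0,0],[0,0,0],0.45]]'
python3 - <<'E'
from h import *
p=[588.67,188.4,2.989]
f=[]
for c in("wrist","top","side"):
    d=camera(c);f.append(read_state()["wrist_force"].round(1).tolist())
    if c=="wrist":
        a=cv2.imread("pics/wrist6.png").astype(int);print("img diff",np.abs(a-d["frame"][:,:,::-1])[100:400,180:460].mean())
        print("pack front pred at 28mm out, crop",(proj(d,world(p,[[-38,-28,48],[-38,28,48]]))-[180,100]).round().tolist(),
        "hood",(proj(d,world(p,[[20,0,57]]))-[180,100]).round().tolist())
        cv2.imwrite("pics/w7.png",d["frame"][:,:,::-1][100:400,180:460])
s=read_state();print(f,s["eef_pos"].round(1),s["clock"],s["opening"])
E
```

```text
clock: 9.6
eef_pos: [641.8, 206.9, 28.5]
tool_rot: [0.12, 1.565, -0.118]
wrist_force: [2.5, 0.4, 6.6]
opening: 38.4
img diff 2.0236746031746033
pack front pred at 28mm out, crop [[143.0, 209.0], [1.0, 209.0]] hood [[57.0, 61.0]]
[[3.9, -0.2, 6.8], [3.2, -1.4, 6.9], [3.5, 0.7, 6.2]] [641.7 206.8  28.5] 9.75 38.31833624513584
```

View pics/w7.png

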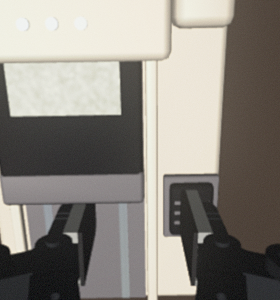

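The view hasn't changed: the pack front edge is at row ~204, about 26 mm out. The key is on its stop, since the extra press raised the force but not the travel. Handing in.

```bash
python3 -c "from bench import *;print(sign_off())"
```

```text
the job is handed in; nothing more can be done
None
```

I pressed the loaded (+y) charger's key fully down with one fingertip. The spring popped the pack out, and the other finger, already waiting, stopped it. I handed the job in at about 9.75 s with both still held.

**Last checks:**
- **Pack:** it was about 26 mm out by the wrist picture and about 28 mm by the finger's position. Its back end is still roughly 32 mm under the hood.
- **Forces:** steady at about 3–3.5 N of pack push and 6–7 N upward at the wrist. Pressing 0.5 mm further raised the force but moved the key no further, so it is at its stop.
- **Stability:** the wrist picture hardly changed in the 0.7 s before hand-in.
- **Other things:** the fingers never came near the empty charger or anything else. I did not measure those again at the end.

**What went wrong:** on the approach, joint 6 ran into the end of its range and the tool tilted by about 5°. I fixed this in free space by turning the tool half a turn the other way.

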